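# Reassemble the salt mill

## Task

The salt mill was taken apart for cleaning; put it back together: lower the wide flat steel ring over the upright square spindle onto the seat, then stand the tall narrow collar on it, then put on the square cap. The cap only drops when its square socket lines up with the spindle, so rest it lightly on the spindle's tip and turn it by feel until it drops, then press it straight down until the stiff seat has gone fully home, and let go. Never push the parts together with more than 25 N, and leave the salt cellar, the jigger and the two hooks where they stand.

Things in the scene. Friction and masses are not known exactly. Their poses are not given: they have to be found in the camera images.
- mill: Wooden salt mill body, fixed on the white shelf: 88 mm wide at the foot, narrowing to a 40 mm neck; a small wooden tab at the foot points along its -x. Origin on its vertical axis at the shelf surface, z up.
- mill_top (a point): Fixed point on the mill's axis, 78 mm above its origin: the centre of the flat top of the round steel seat, 44 mm wide, as it is at the start. The seat slides down 4 mm under a steady drag of about 6.5 N, stays where it is left, and stops hard when fully home. This point does not follow it.
- mill_tip (a point): Fixed point on the mill's axis, 120 mm above its origin: the flat tip of the square steel spindle, 12 mm wide. It turns only stiffly (0.1 N m: a cap turned lightly on its tip slides), and its yaw differs each time and is NOT in the readings (axes here: the mill's): from above, its flats start 14 to 76 degrees counterclockwise of the mill's x and y axes.
- plate_c (a point): Centre (half-way up) of the wide flat steel ring, the first layer: outside 56 mm, bore 23 mm, 10 mm thick, about 90 g; lying flat, loose, z up.
- collar_c (a point): Centre (half-way up) of the tall narrow grey plastic collar, the second layer: outside 34 mm, bore 23 mm, 18 mm tall, about 30 g; standing upright, loose, z up.
- cap_c (a point): On the loose cap's axis, 20 mm above its underside. Square wooden block 36 x 36 x 32 mm, x and y square to its sides, low steel stud on top (40 mm in all), about 70 g. Square socket below, 13.5 mm wide, 24 mm deep, parallel to the sides; passes the spindle within 7 degrees. Underside above mill origin: 120 mm on the spindle tip, 106 mm on the stack, 102 mm fully home.
- cellar: Bystander: round glass salt cellar with a hinged wooden lid, 76 mm wide, 63 mm tall; origin under its centre.
- jigger: Bystander: waisted stainless jigger, 42 mm wide, 75 mm tall, standing upright; origin under its centre.
- hook_a: Bystander: round black magnetic hook lying on its 32 mm disc, 27 mm tall; origin under its centre.
- hook_b: Bystander: a second such hook.
Not all that is in view belongs to the job. Leave any green look-alike of the part that bears cap_c alone. What is shaped like the part that bears plate_c but orange is not meant.

How it is judged:
By the outcome, as a careful person would: the job done as asked, in the order asked, and still so for the second after the job is handed in, with the robot touching nothing.
It also fails if it takes over 72 s, if anything falls off the work surface, if the arm or the gripper's body presses on something with over 40 N, if the wrist force passes 120 N, or if a joint passes its speed limit or range.

## Robot

A 6-joint arm with a two-finger parallel gripper is mounted at the origin on the work surface. World frame = base frame: x ahead of the robot, y to its left, z up, the work surface at z = 0. Lengths are in m, angles in rad, forces in N, time in s.
With the tool pointing down it reaches from about 0.35 to 0.975 m from the base axis. Payload 4.9 kg.
Tool frame: the origin (TCP) lies midway between the tips of the shut fingers; the grasp point (between the pads) lies 19 mm behind it; z points along the fingers, y is the line along which they close (so a half turn about z gives the same grasp; the last joint's range is limited). The gripper opens to 85 mm and grips with 20 to 120 N. Pads are 22 mm wide; open, the fingers measure 114 mm over their backs; the gripper's body (76 mm by 85 mm) begins 54 mm behind the grasp point. The pads swing forward as they close: fully open they stand 13 mm farther back than shut.
Start: joints at [0.985, 0.053, 1.613, -0, 1.476, -0.119], TCP at [0.281, 0.558, 0.231] pointing down, gripper open.
Joint ranges: [-3.01, 3.01], [-1.01, 2.22], [0.06, 2.58], [-1.02, 4.17], [0.09, 2.62], [-3.14, 3.14]. Speed limits (rad/s): [2.57, 2.57, 3.14, 3.14, 3.14, 3.14].

## Interface

Orientations are given as a unit quaternion [w, x, y, z].
In Python, from plant import * gives the robot as it stands.
- The arm moves only by the tool jog_arm, never from a script. Its argument "targets" is a list of rows, each a list of 3 entries, a list of its own where there are three numbers: the shift along the tool's x, y, z in units of 25 mm (1.0 is 25 mm), then the turn, a rotation vector about the tool's x, y, z in units of 8 degrees (1.0 is 8 degrees), then the opening in per cent of the stroke, from 0 (shut) to 100 (fully open). A call has 1 to 8 rows; each row is the pose to reach, as a shift and turn from the pose commanded when the call began, along the tool's axes at that moment; what a row does not reach only later rows make up. A row lasts 1/8 s, in which the tool goes at most 62.5 mm and 10.7 degrees, less where a joint would pass 70% of its speed; a pose out of reach is approached as far as the arm can. A call with a gripper value outside its range is refused whole. The fingers move at their own pace and stop on an object; the grip force is fixed at half the most. Time passes only in rows, so rows that repeat a pose let the fingers close. It gives the time, the measured TCP pose, the force, the opening and the grip force at its end, in the units of the state.
- state(): the state, without advancing time (a new reading comes with each control period).
- grab_frame(name): name is "scene" or "side" or "wrist"; returns (picture, depth): 400x640x3 uint8, red, green, blue; 400x640 float32, m along the optical axis (not along the pixel's ray), 0 where there is no reading.
- camera_params(name): a dict with "fovy" (degrees; the focal length in pixels is half the picture's height over the tangent of half this angle, whatever the lens; pixels are square), "cx", "cy" (the principal point, pixels), "rvec" (rotation vector, rad) and "tvec" (3), from world to camera coordinates, as OpenCV has them; the wrist camera has in their place "hand_eye" (4x4, takes a point from camera to tool coordinates, whose origin is the TCP and whose axes are the flange's). Camera axes: x right, y down, z forward; pixel columns grow to the right and rows downward; lengths in m; the calibration is good to about 2 mm. A picture is of the moment at which its call begins: read the wrist's pose just before it. camera_params takes no time and is no camera call.
- job_done(): hands the job in; it is judged then, once.
The state is a dict: "time": time; "joint_pos": joint angles; "joint_vel": joint speeds; "joint_efforts": joint torques, N m; "tool_pos": TCP position; "tool_rot": TCP orientation; "contact_force": force on the tool from outside, world axes, zero at the start; "ft_torque": the same for the moment, N m; "gripper_width": opening from 0.0 (shut) to 1.0 (fully open); "grasp_force": force on a finger pad.
Only numpy, scipy, OpenCV 4.12 (cv2) and the standard library are available. Lean on these libraries where they do the work, as an engineer would, in place of code of your own. Each camera call takes 0.05 s, during which the arm holds its last target. There are 200 camera calls.

## Working session

There is one attempt and no reset: what is moved stays moved. The work goes in short steps, Python scripts to look and compute and a tool call to move; the robot and the scene stay as the last step left them, time stands still between calls to the robot, and variables do not carry over. Pictures are saved under pics/ and viewed, at most 10 in all, crops included, and the job is handed in when it is done.

Besides the shell and the picture viewer there is one more tool, called as name(argument=value, ...), one argument or row to a line, values as JSON. jog_arm: Moves the arm, as the interface text tells. Its arguments: {"type":"object","properties":{"targets":{"type":"array"}},"required":["targets"]}

```bash
ls; mkdir -p pics; cat > h.py <<'E'
from plant import *
import numpy as np, cv2
from scipy.spatial.transform import Rotation as R
def cam(n,st=None):
    p=camera_params(n); f=200/np.tan(np.radians(p['fovy'])/2)
    K=np.array([[f,0,p['cx']],[0,f,p['cy']],[0,0,1]])
    if n=='wrist':
        q=st['tool_rot']; T=np.eye(4); T[:3,:3]=R.from_quat([q[1],q[2],q[3],q[0]]).as_matrix(); T[:3,3]=st['tool_pos']
        M=T@np.array(p['hand_eye'])   # cam->world
    else:
        Rm=R.from_rotvec(p['rvec']).as_matrix(); M=np.eye(4); M[:3,:3]=Rm.T; M[:3,3]=-Rm.T@np.array(p['tvec'])
    return K,M
def plane(K,M,uv,z):
    d=M[:3,:3]@np.linalg.inv(K)@np.array([uv[0],uv[1],1.]); o=M[:3,3]
    return o+d*(z-o[2])/d[2]
def cloud(K,M,D):
    v,u=np.mgrid[0:400,0:640]
    P=np.stack([(u-K[0,2])/K[0,0]*D,(v-K[1,2])/K[1,1]*D,D],-1)
    return P@M[:3,:3].T+M[:3,3]
def proj(K,M,p):
    c=M[:3,:3].T@(np.array(p)-M[:3,3]); c=K@c; return c[:2]/c[2]
E
python3 - <<'E'
from h import *
s=state(); print(s)
for n in ['scene','side','wrist']:
    st=state(); im,D=grab_frame(n); cv2.imwrite(f'pics/{n}0.png',im[:,:,::-1]); np.savez(f'{n}0.npz',im=im,D=D,K=cam(n,st)[0],M=cam(n,st)[1])
    K,M=cam(n,st); print(n,camera_params(n)); print(M.round(3))
E
```

```text
pics
{'time': 0.0, 'joint_pos': array([ 9.84982508e-01,  5.33298775e-02,  1.61430204e+00,  2.52534378e-05,
        1.47597465e+00, -1.19021172e-01]), 'joint_vel': array([ 0.00010021,  0.00123821, -0.00018596, -0.00013017,  0.00039384,
        0.00241914]), 'joint_efforts': array([-5.21655329e-04, -3.93689811e+01, -3.70174813e+01, -2.68041777e-04,
        7.07592670e-03, -1.55349585e-05]), 'tool_pos': array([0.28092601, 0.5576136 , 0.23007493]), 'tool_rot': array([-3.59365817e-04,  2.31284147e-01,  9.72885723e-01, -9.40733275e-04]), 'contact_force': array([-0.43231567,  0.5830814 ,  0.1875856 ]), 'ft_torque': array([-0.02644436,  0.03019972,  0.01360146]), 'grasp_force': 0.0, 'gripper_width': 1.002306363528358}
scene {'fovy': 53.77119698047115, 'cx': 323.20564213863054, 'cy': 198.0480366910364, 'rvec': array([ 2.26150768,  0.81887541, -0.33608281]), 'tvec': array([-0.40968258, -0.16656207,  1.13143372])}
[[ 0.767  0.461 -0.447  0.897]
 [ 0.642 -0.557  0.527 -0.426]
 [-0.006 -0.691 -0.723  0.7  ]
 [ 0.     0.     0.     1.   ]]
side {'fovy': 45.032884531478054, 'cx': 313.1341870647437, 'cy': 205.54984398454917, 'rvec': array([ 2.21034083, -0.24882173,  0.09705227]), 'tvec': array([-0.51898614,  0.16051406,  0.88676814])}
[[ 0.977 -0.144  0.158  0.39 ]
 [-0.213 -0.59   0.779 -0.707]
 [-0.019 -0.795 -0.607  0.656]
 [ 0.     0.     0.     1.   ]]
wrist {'fovy': 58.7016823197322, 'cx': 322.77675407003886, 'cy': 197.57145957840328, 'hand_eye': array([[-2.79766122e-04, -9.46802452e-01, -3.21815224e-01,
         8.32283639e-02],
       [ 9.99999700e-01, -4.97394990e-04,  5.94032674e-04,
         2.82775736e-04],
       [-7.22500873e-04, -3.21814961e-01,  9.46802307e-01,
        -1.43037359e-01],
       [ 0.00000000e+00,  0.00000000e+00,  0.00000000e+00,
         1.00000000e+00]])}
[[ 0.45   0.846  0.287  0.207]
 [ 0.893 -0.426 -0.146  0.596]
 [-0.001  0.322 -0.947  0.373]
 [ 0.     0.     0.     1.   ]]
```

View pics/scene0.png

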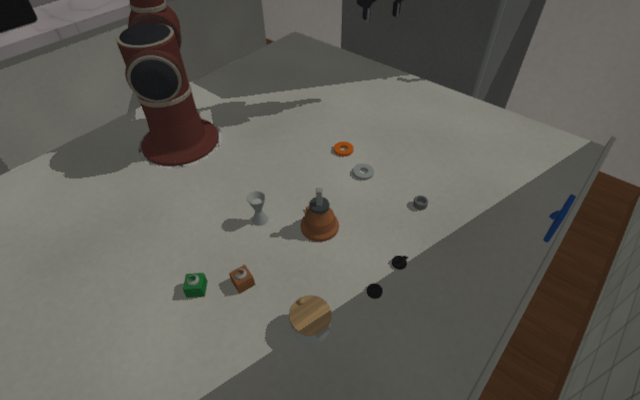

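View pics/side0.png

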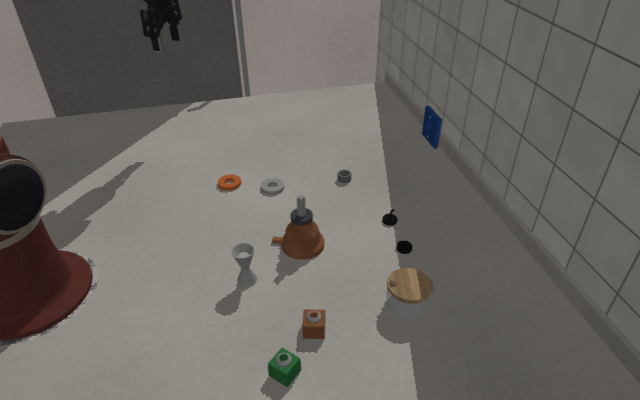

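Scene: steel ring (364,171), with the orange look-alike at (344,148). Collar at (421,202), wooden cap at (242,278), with the green look-alike at (196,285). Mill at (320,222), jigger (258,208), cellar (310,315), hooks (400,262) and (375,291). I choose the grey ring, the grey collar and the wooden cap.

```bash
cat > m.py <<'E'
from h import *
rois={'scene':dict(ring=(364,171),collar=(421,202),cap=(242,278),mill=(320,215)),'side':dict(ring=(272,186),collar=(344,176),cap=(314,324),mill=(301,230))}
for n in rois:
    d=np.load(n+'0.npz'); im,D,K,M=d['im'],d['D'],d['K'],d['M']; P=cloud(K,M,D)
    bg=P[(D>0)&(abs(P[...,2])<.02)&(P[...,0]>.2)&(P[...,0]<.9)&(abs(P[...,1])<.5)]; print(n,'shelf z med',np.median(bg[:,2]))
    for k,(u,v) in rois[n].items():
        w=45 if k=='mill' else 24
        sub=P[v-w:v+w,u-w:u+w]; ok=(D[v-w:v+w,u-w:u+w]>0)&(sub[...,2]>.005)
        nl,lab,stt,c=cv2.connectedComponentsWithStats(ok.astype(np.uint8)); i=lab[w,w] or 1+np.argmax(stt[1:,4])
        q=sub[lab==i]; lo,hi=np.percentile(q,1,axis=0),np.percentile(q,99,axis=0)
        top=q[q[:,2]>np.percentile(q[:,2],95)-.004]
        print(k,stt[i],'mid',((lo+hi)/2).round(4),'size',(hi-lo).round(4),'top',top.mean(0).round(4),'topbb',((top.min(0)+top.max(0))/2).round(4))
d=np.load('scene0.npz'); im=d['im'][:,:,::-1]
a=cv2.resize(im[120:250,300:440],None,fx=4,fy=4,interpolation=2)
b=cv2.resize(im[255:320,170:265],(400,274),interpolation=2)
cv2.imwrite('pics/crop.png',a); 
s=np.load('side0.npz')['im'][:,:,::-1]
c=np.zeros((590,800,3),np.uint8); a=cv2.resize(im[120:250,300:440],(400,371)); c[:371,:400]=a
c[:371,400:]=cv2.resize(s[160:260,230:338],(400,371)); c[371:,:300]=cv2.resize(im[255:320,170:265],(300,219)); c[371:,400:700]=cv2.resize(s[300:366,255:345],(300,219))
cv2.imwrite('pics/crop.png',c)
E
python3 m.py
```

```text
scene shelf z med -0.0023068617588257734
ring [ 13  17  21  15 201] mid [0.4855 0.2212 0.0075] size [0.0525 0.0535 0.0047] top [0.4845 0.2205 0.0072] topbb [0.4857 0.2214 0.0079]
collar [ 17  18  15  13 128] mid [0.6581 0.2153 0.0113] size [0.0316 0.0326 0.0115] top [0.6583 0.2152 0.0149] topbb [0.6581 0.2158 0.0152]
cap [ 12  11  25  28 422] mid [ 0.4924 -0.2041  0.0216] size [0.0401 0.0401 0.0325] top [ 0.4938 -0.2045  0.0351] topbb [ 0.4918 -0.2039  0.0357]
mill [  26   19   38   52 1235] mid [0.5167 0.0047 0.0617] size [0.0787 0.0711 0.1117] top [0.5166 0.0071 0.1087] topbb [0.5159 0.009  0.1068]
side shelf z med 0.000809907491305939
ring [ 13  16  24  16 270] mid [0.4823 0.2239 0.0095] size [0.0525 0.0543 0.0087] top [0.4823 0.2228 0.011 ] topbb [0.4823 0.2239 0.0116]
collar [ 18  18  14  12 146] mid [0.6548 0.2174 0.0133] size [0.0314 0.0337 0.0161] top [0.6549 0.2175 0.0186] topbb [0.6551 0.2179 0.019 ]
cap [ 13   9  23  29 618] mid [ 0.4889 -0.202   0.0231] size [0.0409 0.0402 0.035 ] top [ 0.4885 -0.2047  0.0379] topbb [ 0.4892 -0.2019  0.0379]
mill [  16   10   53   64 1708] mid [0.5055 0.0009 0.0633] size [0.0924 0.0627 0.1144] top [0.5123 0.0098 0.1128] topbb [0.5128 0.0105 0.1111]
```

View pics/crop.png

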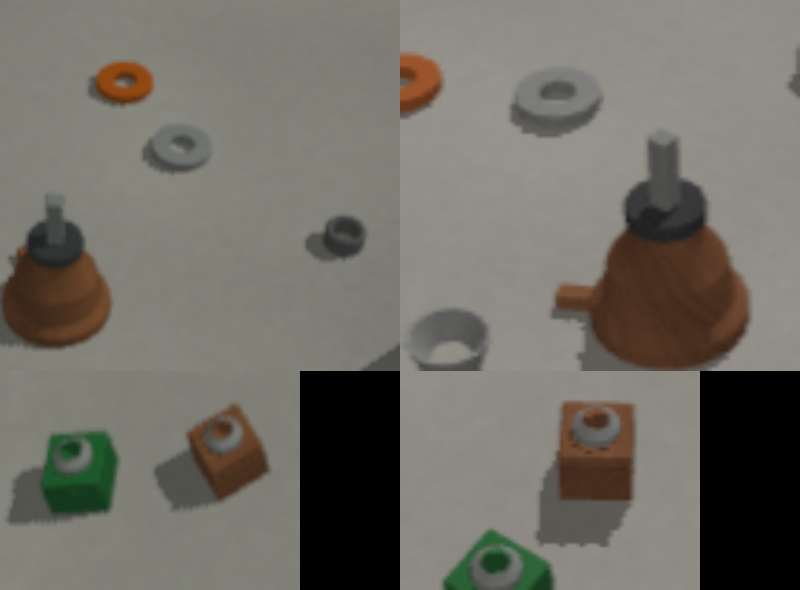

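The crop confirms the choice: the grey ring sits beside the orange one, and the brown cap sits apart from the green one. The steel spindle stands on the black seat and the tab points left in the side view. Next I move above the ring for a closer look.

```bash
cat >> h.py <<'E'
def go(xyz,yaw=None,pr=True):
    """shift/turn units to reach world xyz with tool y-axis at angle yaw(deg), tool pointing down, from measured pose"""
    s=state(); q=s['tool_rot']; Rm=R.from_quat([q[1],q[2],q[3],q[0]]).as_matrix()
    cur=np.degrees(np.arctan2(Rm[1,1],Rm[0,1]))
    sh=Rm.T@(np.array(xyz)-s['tool_pos'])/.025
    t=np.zeros(3)
    if yaw is not None:
        d=(yaw-cur+90)%180-90; a=np.radians(cur+d); y=np.array([np.cos(a),np.sin(a),0]); z=np.array([0,0,-1.]); x=np.cross(y,z)
        t=np.degrees(R.from_matrix(Rm.T@np.stack([x,y,z],1)).as_rotvec())/8
    print('t',round(s['time'],2),'cur',s['tool_pos'].round(4),'yaw',cur.round(1),'F',np.round(s['contact_force'],1),'j6',s['joint_pos'][5].round(2),'w',round(s['gripper_width'],3)); print('shift',sh.round(3),'turn',t.round(3))
E
python3 - <<'E'
from h import *
d=np.load('side0.npz'); K,M=d['K'],d['M']
print('orange',plane(K,M,(229,182),.01),'jigger',plane(K,M,(246,282),0.0),'green',plane(K,M,(285,365),.03))
go((.484,.2225,.16),64)
go((.484,.2225,.16),30)
E
```

```text
orange [0.38395622 0.25967729 0.01      ] jigger [ 0.3893014  -0.06429441  0.        ] green [ 0.42844018 -0.27686087  0.03      ]
t 0.15 cur [0.281  0.5577 0.2303] yaw 63.3 F [ 1.1  0.  -0.6] j6 -0.12 w 1.0
shift [-13.286  -8.316   2.825] turn [-0.011 -0.001 -0.093]
t 0.15 cur [0.281  0.5577 0.2303] yaw 63.3 F [ 1.1  0.  -0.6] j6 -0.12 w 1.0
shift [-13.286  -8.316   2.825] turn [-1.100e-02  2.000e-03  4.157e+00]
```

jog_arm(
  targets=[
    [[-2,-1.2,0.4],[0,0,0],100],
    [[-4,-2.4,0.8],[0,0,0],100],
    [[-6,-3.6,1.2],[0,0,0],100],
    [[-8,-5,1.6],[0,0,0],100],
    [[-10,-6.3,2],[0,0,0],100],
    [[-12,-7.5,2.4],[0,0,0],100],
    [[-13.29,-8.32,2.8],[0,0,0],100],
    [[-13.29,-8.32,2.8],[0,0,0],100],
  ],
)

```text
time: 1.15
tool_pos: [0.4846, 0.2206, 0.16]
tool_rot: [-0.001, 0.233, 0.972, -0.001]
contact_force: [-0.7, 0.1, 0.1]
gripper_width: 1.002
grasp_force: 0.0
```

```bash
cat > look.py <<'E'
import sys
from h import *
n=sys.argv[1]; st=state(); im,D=grab_frame('wrist'); K,M=cam('wrist',st); np.savez(n+'.npz',im=im,D=D,K=K,M=M); cv2.imwrite(f'pics/{n}.png',im[:,:,::-1])
print(st['tool_pos'])
P=cloud(K,M,D); ok=(D>0)
for k in [(.484,.2225),(.6565,.2165),(.49,-.203),(.514,.0095)]:
    m=ok&(np.hypot(P[...,0]-k[0],P[...,1]-k[1])<.05)&(P[...,2]>.004)
    if m.sum()<300: continue
    q=P[m]; zt=np.percentile(q[:,2],98); t=m&(P[...,2]>zt-.004)
    cs,_=cv2.findContours(t.astype(np.uint8),0,1); c=max(cs,key=cv2.contourArea).reshape(-1,2).astype(float)
    w=np.array([plane(K,M,p,zt)[:2] for p in c]).astype(np.float32)
    print(k,'ztop',zt.round(4),'minrect',cv2.minAreaRect(w),'circle',cv2.minEnclosingCircle(w),'ell',cv2.fitEllipse(w))
E
python3 look.py w1
```

```text
[0.48458133 0.22058857 0.15995111]
(0.484, 0.2225) ztop 0.2437 minrect ((0.4543810486793518, 0.20348358154296875), (0.017012614756822586, 0.005295798182487488), 63.07087707519531) circle ((0.45464447140693665, 0.2033991813659668), 0.008889132179319859) ell ((0.4545169472694397, 0.20315100252628326), (0.005376260727643967, 0.021372266113758087), 152.69020080566406)
(0.6565, 0.2165) ztop 0.0192 minrect ((0.6518887281417847, 0.2191466987133026), (0.03308059275150299, 0.03387429565191269), 63.055397033691406) circle ((0.6520045399665833, 0.21890586614608765), 0.01765379123389721) ell ((0.6520054936408997, 0.21917961537837982), (0.03239799663424492, 0.034064725041389465), 83.37713623046875)
(0.514, 0.0095) ztop 0.0787 minrect ((0.49965089559555054, 0.021125297993421555), (0.03919760882854462, 0.021479254588484764), 77.5730972290039) circle ((0.5012418627738953, 0.020774703472852707), 0.020031888037919998) ell ((0.5003777146339417, 0.022527726367115974), (0.019588755443692207, 0.03523584082722664), 148.98892211914062)
```

```bash
sed -i "s/for k in .*/for k in [(.484,.2225,.02),(.6565,.2165,.03),(.49,-.203,.05),(.514,.0095,.13)]:/; s/&(P\[...,2\]>.004)/\&(P[...,2]>.004)\&(P[...,2]<k[2])/" look.py
sed -i "s/st=state(); im,D=grab_frame('wrist'); K,M=cam('wrist',st); np.savez.*/exec(open('grab.py').read())/" look.py
cat > grab.py <<'E'
import os
if os.path.exists(n+'.npz'):
    d=np.load(n+'.npz'); im,D,K,M=d['im'],d['D'],d['K'],d['M']; st=state()
else:
    st=state(); im,D=grab_frame('wrist'); K,M=cam('wrist',st); np.savez(n+'.npz',im=im,D=D,K=K,M=M); cv2.imwrite(f'pics/{n}.png',im[:,:,::-1])
E
python3 look.py w1
```

```text
[0.4842543  0.2219346  0.16054161]
(0.484, 0.2225, 0.02) ztop 0.0119 minrect ((0.48048877716064453, 0.22501960396766663), (0.054242752492427826, 0.05407178774476051), 63.0215950012207) circle ((0.48054638504981995, 0.22522780299186707), 0.027673186734318733) ell ((0.4804669916629791, 0.22509942948818207), (0.05391363054513931, 0.054199106991291046), 70.62713623046875)
(0.6565, 0.2165, 0.03) ztop 0.0192 minrect ((0.6518887281417847, 0.2191466987133026), (0.03308059275150299, 0.03387429565191269), 63.055397033691406) circle ((0.6520045399665833, 0.21890586614608765), 0.01765379123389721) ell ((0.6520054936408997, 0.21917961537837982), (0.03239799663424492, 0.034064725041389465), 83.37713623046875)
(0.514, 0.0095, 0.13) ztop 0.0787 minrect ((0.49965089559555054, 0.021125297993421555), (0.03919760882854462, 0.021479254588484764), 77.5730972290039) circle ((0.5012418627738953, 0.020774703472852707), 0.020031888037919998) ell ((0.5003777146339417, 0.022527726367115974), (0.019588755443692207, 0.03523584082722664), 148.98892211914062)
```

View pics/w1.png

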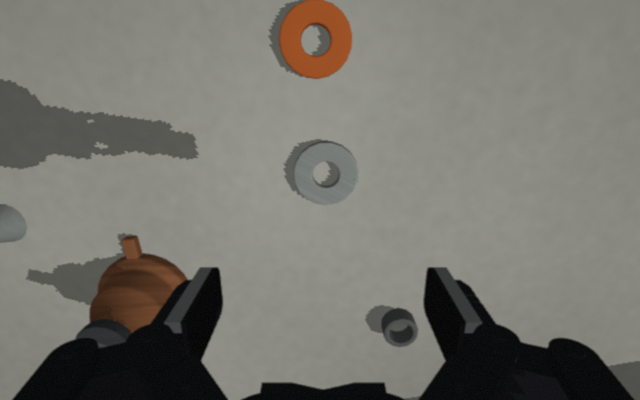

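```bash
python3 -c "
from h import *
go((.4805,.2251,-.003),63.3)"
```

```text
t 1.2 cur [0.4843 0.2219 0.1605] yaw 63.1 F [ 1.5 -0.3  0.3] j6 -0.81 w 0.995
shift [0.182 0.05  6.542] turn [-0.006 -0.01  -0.023]
```

jog_arm(
  targets=[
    [[0.18,0.05,1.5],[0,0,0],100],
    [[0.18,0.05,3.5],[0,0,0],100],
    [[0.18,0.05,5],[0,0,0],100],
    [[0.18,0.05,6],[0,0,0],100],
    [[0.18,0.05,6.5],[0,0,0],100],
    [[0.18,0.05,6.5],[0,0,0],80],
    [[0.18,0.05,6.5],[0,0,0],60],
    [[0.18,0.05,6.5],[0,0,0],30],
  ],
)

```text
time: 2.2
tool_pos: [0.4823, 0.2267, 0.001]
tool_rot: [0.001, 0.231, 0.973, 0.001]
contact_force: [-2.2, 1.2, 6.6]
gripper_width: 0.614
grasp_force: 61.9
```

jog_arm(
  targets=[
    [[0,0,0],[0,0,0],30],
    [[0,0,0],[0,0,0],30],
    [[0,0,0],[0,0,0],30],
  ],
)

```text
time: 2.58
tool_pos: [0.4823, 0.2267, 0.0011]
tool_rot: [0.001, 0.231, 0.973, 0.001]
contact_force: [-2.9, 1.4, 6.2]
gripper_width: 0.608
grasp_force: 62.0
```

```bash
python3 -c "
from h import *
go((.511,.010,.265),63.3)"
```

```text
t 2.58 cur [0.4823 0.2267 0.0011] yaw 63.3 F [-2.9  1.4  6.2] j6 -0.8 w 0.608
shift [ -4.946  -7.197 -10.566] turn [ 0.017  0.013 -0.006]
```

jog_arm(
  targets=[
    [[0,0,-1],[0,0,0],30],
    [[0,0,-3],[0,0,0],30],
    [[0,0,-5.3],[0,0,0],30],
    [[-1.2,-1.8,-7.5],[0,0,0],30],
    [[-2.5,-3.6,-9.5],[0,0,0],30],
    [[-3.9,-5.6,-10.5],[0,0,0],30],
    [[-4.95,-7.2,-10.55],[0,0,0],30],
    [[-4.95,-7.2,-10.55],[0,0,0],30],
  ],
)

```text
time: 3.58
tool_pos: [0.5113, 0.0065, 0.2648]
tool_rot: [0.002, 0.234, 0.972, -0.0]
contact_force: [-0.1, 0.0, -1.4]
gripper_width: 0.613
grasp_force: 63.2
```

jog_arm(
  targets=[
    [[0,0,0],[0,0,0],30],
    [[0,0,0],[0,0,0],30],
    [[0,0,0],[0,0,0],30],
  ],
)

```text
time: 3.95
tool_pos: [0.51, 0.0109, 0.2618]
tool_rot: [-0.001, 0.23, 0.973, 0.0]
contact_force: [-0.4, -0.2, -1.5]
gripper_width: 0.612
grasp_force: 63.2
```

```bash
python3 look.py w2
```

```text
[0.51002195 0.01093725 0.26182732]
(0.6565, 0.2165, 0.03) ztop 0.0199 minrect ((0.6528531312942505, 0.21772992610931396), (0.03318114951252937, 0.03318173065781593), 64.80010223388672) circle ((0.652610719203949, 0.21787333488464355), 0.01727733016014099) ell ((0.6527241468429565, 0.21763594448566437), (0.032110944390296936, 0.03312564268708229), 114.61597442626953)
(0.49, -0.203, 0.05) ztop 0.0396 minrect ((0.4879539906978607, -0.1984926015138626), (0.022280870005488396, 0.0221896693110466), 11.050678253173828) circle ((0.48774343729019165, -0.19838407635688782), 0.01172137726098299) ell ((0.48791778087615967, -0.19841544330120087), (0.02195972204208374, 0.02229439467191696), 162.3000946044922)
(0.514, 0.0095, 0.13) ztop 0.1204 minrect ((0.5110656023025513, 0.013149883598089218), (0.012045830488204956, 0.012686712667346), 35.70670700073242) circle ((0.5110886096954346, 0.01294390857219696), 0.008180690929293633) ell ((0.5111252665519714, 0.013045240193605423), (0.01336198952049017, 0.014193729497492313), 28.616832733154297)
```

View pics/w2.png

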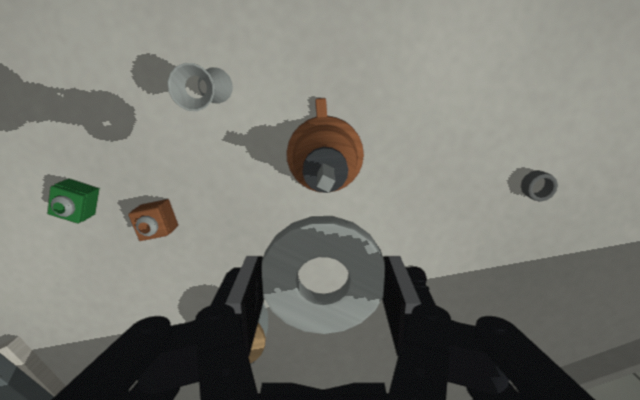

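```bash
cat > hand.py <<'E'
import sys
from h import *
n=sys.argv[1]; r=float(sys.argv[2]); d=np.load(n+'.npz'); D=d['D']; K=d['K']
H=np.array(camera_params('wrist')['hand_eye']); P=cloud(K,H,D)   # tool frame
m=(D>0)&(abs(P[...,1])<r)&(abs(P[...,0])<.04)&(P[...,2]>-.045)&(P[...,2]<.03)
q=P[m]; print('n',m.sum(),'z pct',np.percentile(q[:,2],[2,10,50,90,98]).round(4))
zt=np.percentile(q[:,2],20); t=m&(abs(P[...,2]-zt)<.003)
cs,h=cv2.findContours(t.astype(np.uint8),cv2.RETR_CCOMP,1)
for c in sorted(cs,key=cv2.contourArea)[-2:]:
    w=np.array([plane(K,H,p[0],zt)[:2] for p in c],np.float32); print(zt.round(4),cv2.contourArea(c),cv2.minEnclosingCircle(w),cv2.fitEllipse(w),cv2.minAreaRect(w))
E
python3 hand.py w2 .0285
```

```text
n 13274 z pct [-0.0417 -0.0339 -0.0093 -0.0079 -0.0027]
-0.0153 117.0 ((0.0002962588332593441, 0.026380430907011032), 0.012572916224598885) ((0.0019433912821114063, 0.027070915326476097), (0.0027584321796894073, 0.023952467367053032), 90.56607055664062) ((0.00029410887509584427, 0.027058742940425873), (0.02492334134876728, 0.0029451630543917418), 1.370893955230713)
-0.0153 129.5 ((0.0005630161613225937, -0.027092697098851204), 0.012804682366549969) ((0.001234173309057951, -0.02709672600030899), (0.003559704404324293, 0.025928208604454994), 90.45561218261719) ((0.0005692010745406151, -0.026823244988918304), (0.003505927510559559, 0.02539702318608761), 88.68555450439453)
```

```bash
sed -i "s/^zt=.*/zt=float(sys.argv[3]); t=m\&(abs(P[...,2]-zt)<.0025)/;" hand.py; sed -i 's/; t=m&(abs(P\[...,2\]-zt)<.003)$//' hand.py; python3 hand.py w2 .0285 -.0088; python3 -c "
from h import *
go((.5111,.0131,.14),63.3)"
```

```text
n 13274 z pct [-0.0417 -0.0339 -0.0093 -0.0079 -0.0027]
t 4.0 cur [0.5101 0.0108 0.262 ] yaw 63.4 F [ 0.4  0.2 -0.8] j6 -1.23 w 0.614
shift [0.    0.101 4.879] turn [-0.001 -0.007  0.009]Traceback (most recent call last):
  File "hand.py", line 10, in <module>
    w=np.array([plane(K,H,p[0],zt)[:2] for p in c],np.float32); print(zt.round(4),cv2.contourArea(c),cv2.minEnclosingCircle(w),cv2.fitEllipse(w),cv2.minAreaRect(w))
                                                                      ^^^^^^^^
AttributeError: 'float' object has no attribute 'round'
```

```bash
sed -i "s/zt.round(4)/zt/" hand.py; python3 hand.py w2 .0285 -.0088
```

```text
n 13274 z pct [-0.0417 -0.0339 -0.0093 -0.0079 -0.0027]
-0.0088 1854.0 ((0.0002757693291641772, 0.00025452306726947427), 0.011719312518835068) ((0.0004496221081353724, 0.0002478902169968933), (0.02204817347228527, 0.022861087694764137), 3.6500966548919678) ((0.0004114443436264992, 0.0002211863175034523), (0.02226872183382511, 0.02294626273214817), 0.04505271464586258)
-0.0088 11140.0 ((0.0015483918832615018, -0.00011839982471428812), 0.030117202550172806) ((0.00019288284238427877, 0.00021560881577897817), (0.0552210696041584, 0.055516768246889114), 49.01813888549805) ((0.0002536921529099345, 0.0003099702298641205), (0.05551451817154884, 0.05577368661761284), 46.40239334106445)
```

jog_arm(
  targets=[
    [[0,0.1,2],[0,0,0],30],
    [[0,0.1,4],[0,0,0],30],
    [[0,0.1,5.1],[0,0,0],30],
    [[0,0.1,5.1],[0,0,0],30],
    [[0,0.1,5.1],[0,0,0],30],
    [[0,0.1,5.1],[0,0,0],30],
  ],
)

```text
time: 4.75
tool_pos: [0.5129, 0.0118, 0.1373]
tool_rot: [0.002, 0.231, 0.973, 0.0]
contact_force: [0.4, 0.4, -0.7]
gripper_width: 0.619
grasp_force: 63.2
```

```bash
python3 -c "
from h import *
go((.5111,.0131,.08),63.3)"
```

```text
t 4.75 cur [0.5129 0.0118 0.1373] yaw 63.3 F [ 0.4  0.4 -0.7] j6 -1.23 w 0.619
shift [0.097 0.011 2.292] turn [ 0.009  0.025 -0.003]
```

jog_arm(
  targets=[
    [[0.04,0,0],[0,0,0],30],
    [[0.04,0,0.5],[0,0,0],30],
    [[0.04,0,0.9],[0,0,0],30],
    [[0.04,0,1.3],[0,0,0],30],
    [[0.04,0,1.7],[0,0,0],30],
    [[0.04,0,2.0],[0,0,0],30],
    [[0.04,0,2.0],[0,0,0],30],
  ],
)

```text
time: 5.62
tool_pos: [0.5101, 0.0123, 0.0841]
tool_rot: [-0.001, 0.231, 0.973, -0.0]
contact_force: [-0.4, 0.0, -0.7]
gripper_width: 0.611
grasp_force: 63.2
```

```bash
python3 -c "
from h import *
go((.5111,.0131,.08),63.3)"
```

```text
t 5.62 cur [0.5101 0.0123 0.0841] yaw 63.3 F [-0.4  0.  -0.7] j6 -1.23 w 0.611
shift [-0.023  0.048  0.164] turn [-0.004 -0.011 -0.006]
```

jog_arm(
  targets=[
    [[0,0,0.1],[0,0,0],30],
    [[0,0,0.17],[0,0,0],30],
    [[0,0,0.17],[0,0,0],30],
  ],
)

```text
time: 6.0
tool_pos: [0.5107, 0.0122, 0.0809]
tool_rot: [0.0, 0.231, 0.973, 0.0]
contact_force: [-0.5, -0.6, -1.7]
gripper_width: 0.614
grasp_force: 63.2
```

jog_arm(
  targets=[
    [[0,0,0.06],[0,0,0],30],
    [[0,0,0.06],[0,0,0],30],
  ],
)

```text
time: 6.25
tool_pos: [0.5106, 0.0122, 0.0792]
tool_rot: [-0.0, 0.231, 0.973, -0.0]
contact_force: [-0.2, -0.5, -1.2]
gripper_width: 0.615
grasp_force: 63.2
```

jog_arm(
  targets=[
    [[0,0,0.05],[0,0,0],30],
    [[0,0,0.05],[0,0,0],30],
  ],
)

```text
time: 6.5
tool_pos: [0.5108, 0.0122, 0.0787]
tool_rot: [-0.0, 0.231, 0.973, -0.0]
contact_force: [-3.2, -0.1, 5.2]
gripper_width: 0.613
grasp_force: 63.9
```

jog_arm(
  targets=[
    [[0,0,0],[0,0,0],75],
    [[0,0,0],[0,0,0],90],
    [[0,0,0],[0,0,0],90],
    [[0,0,-1],[0,0,0],90],
    [[0,0,-2.5],[0,0,0],90],
    [[0,0,-4],[0,0,0],90],
    [[0,0,-4],[0,0,0],90],
  ],
)

```text
time: 7.38
tool_pos: [0.5131, 0.012, 0.1822]
tool_rot: [0.004, 0.231, 0.973, 0.0]
contact_force: [-0.0, 0.0, 0.0]
gripper_width: 0.898
grasp_force: 0.0
```

```bash
python3 -c "
from h import *
go((.6526,.2182,.165),63.3)"
```

```text
t 7.38 cur [0.5131 0.012  0.1822] yaw 63.3 F [-0.  0.  0.] j6 -1.23 w 0.898
shift [-1.267  9.877  0.722] turn [ 0.019  0.052 -0.006]
```

jog_arm(
  targets=[
    [[-0.2,2,0],[0,0,0],90],
    [[-0.5,4,0],[0,0,0],90],
    [[-0.8,6,0],[0,0,0],90],
    [[-1.1,8,0.3],[0,0,0],90],
    [[-1.3,9.85,0.7],[0,0,0],90],
    [[-1.3,9.85,0.7],[0,0,0],90],
    [[-1.3,9.85,0.7],[0,0,0],90],
    [[-1.3,9.85,0.7],[0,0,0],90],
  ],
)

```text
time: 8.38
tool_pos: [0.6501, 0.2165, 0.1607]
tool_rot: [0.0, 0.232, 0.973, -0.0]
contact_force: [-0.5, 0.1, 0.4]
gripper_width: 0.901
grasp_force: 0.0
```

```bash
python3 look.py w3; python3 -c "
from h import *
go((.6526,.2182,.165),63.3)"
```

```text
[0.65013678 0.21651662 0.1606768 ]
(0.6565, 0.2165, 0.03) ztop 0.0196 minrect ((0.6534692049026489, 0.2192990630865097), (0.031822796911001205, 0.033015988767147064), 63.16480255126953) circle ((0.6535233855247498, 0.21928200125694275), 0.016754820942878723) ell ((0.6535127758979797, 0.2193118780851364), (0.032171234488487244, 0.032590921968221664), 71.90010070800781)
(0.514, 0.0095, 0.13) ztop 0.0576 minrect ((0.5263220071792603, 0.03008611500263214), (0.010138178244233131, 0.03556806594133377), 46.896446228027344) circle ((0.5233104825019836, 0.026868291199207306), 0.017896343022584915) ell ((0.525500476360321, 0.029103418812155724), (0.009901629760861397, 0.03519823029637337), 46.940155029296875)
t 8.43 cur [0.6503 0.2165 0.161 ] yaw 63.2 F [ 0.1  0.4 -0.7] j6 -0.89 w 0.901
shift [-0.052  0.102 -0.16 ] turn [ 0.001  0.003 -0.014]
```

jog_arm(
  targets=[
    [[-0.06,0.16,2],[0,0,0],90],
    [[-0.06,0.16,4],[0,0,0],90],
    [[-0.06,0.16,5.5],[0,0,0],90],
    [[-0.06,0.16,6.2],[0,0,0],80],
    [[-0.06,0.16,6.2],[0,0,0],60],
    [[-0.06,0.16,6.2],[0,0,0],40],
    [[-0.06,0.16,6.2],[0,0,0],15],
    [[-0.06,0.16,6.2],[0,0,0],15],
  ],
)

```text
time: 9.43
tool_pos: [0.6557, 0.2208, 0.0087]
tool_rot: [0.002, 0.231, 0.973, 0.001]
contact_force: [-0.9, -1.3, 7.0]
gripper_width: 0.36
grasp_force: 59.6
```

jog_arm(
  targets=[
    [[0,0,0],[0,0,0],15],
    [[0,0,0],[0,0,0],15],
    [[0,0,0],[0,0,0],15],
    [[0,0,0],[0,0,0],15],
  ],
)

```text
time: 9.93
tool_pos: [0.6557, 0.2208, 0.0086]
tool_rot: [0.002, 0.231, 0.973, 0.001]
contact_force: [-0.8, -0.5, 7.0]
gripper_width: 0.364
grasp_force: 59.7
```

```bash
python3 -c "
from h import *
go((.5111,.0131,.26),63.3)"
```

```text
t 9.93 cur [0.6557 0.2208 0.0086] yaw 63.3 F [-0.8 -0.5  7. ] j6 -0.89 w 0.364
shift [  1.389  -9.994 -10.086] turn [ 0.019  0.027 -0.005]
```

jog_arm(
  targets=[
    [[0,0,-1],[0,0,0],15],
    [[0,0,-3],[0,0,0],15],
    [[0,0,-5.3],[0,0,0],15],
    [[0.3,-2.2,-7.5],[0,0,0],15],
    [[0.6,-4.4,-9],[0,0,0],15],
    [[0.9,-6.6,-10],[0,0,0],15],
    [[1.2,-8.8,-10],[0,0,0],15],
    [[1.39,-9.99,-10],[0,0,0],15],
  ],
)

```text
time: 10.92
tool_pos: [0.5094, 0.0114, 0.2575]
tool_rot: [0.002, 0.232, 0.973, 0.0]
contact_force: [0.1, -0.4, 0.2]
gripper_width: 0.363
grasp_force: 59.5
```

jog_arm(
  targets=[
    [[0,0,0],[0,0,0],15],
    [[0,0,0],[0,0,0],15],
    [[0,0,0],[0,0,0],15],
    [[0,0,0],[0,0,0],15],
  ],
)

```text
time: 11.42
tool_pos: [0.5105, 0.0137, 0.2553]
tool_rot: [-0.0, 0.231, 0.973, 0.0]
contact_force: [0.9, 0.2, -0.5]
gripper_width: 0.363
grasp_force: 59.6
```

```bash
python3 look.py w4;python3 hand.py w4 .0175 -.0125;python3 -c "
from h import *
go((.5111,.0131,.14),63.3)"
```

```text
[0.510501   0.01373518 0.25531783]
(0.49, -0.203, 0.05) ztop 0.0397 minrect ((0.48789307475090027, -0.19826523959636688), (0.022387342527508736, 0.022005144506692886), 31.804973602294922) circle ((0.4880656599998474, -0.19776339828968048), 0.012202214449644089) ell ((0.4879489541053772, -0.19820134341716766), (0.021668825298547745, 0.02243007719516754), 166.13037109375)
(0.514, 0.0095, 0.13) ztop 0.1203 minrect ((0.5110411047935486, 0.013082490302622318), (0.012110220268368721, 0.012851607985794544), 35.59014129638672) circle ((0.5110510587692261, 0.013051926158368587), 0.0078999949619174) ell ((0.5110926628112793, 0.012975035235285759), (0.013364901766180992, 0.013843970373272896), 39.24903869628906)
n 6353 z pct [-0.0419 -0.0381 -0.0095  0.0019  0.006 ]
-0.0125 43.0 ((0.0012098276056349277, 0.01582753285765648), 0.011483491398394108) ((0.001786177745088935, 0.015983974561095238), (0.004382127430289984, 0.0188708808273077), 94.594482421875) ((0.001287795603275299, 0.014950379729270935), (0.022717388346791267, 0.004124010913074017), 5.079565048217773)
-0.0125 51.0 ((0.0014630123041570187, -0.015339959412813187), 0.011711728759109974) ((0.0024144400376826525, -0.015886424109339714), (0.0040441155433654785, 0.019415227696299553), 87.84464263916016) ((0.001521536149084568, -0.01483291294425726), (0.003769175847992301, 0.023119907826185226), 83.41619873046875)
t 11.47 cur [0.5104 0.0136 0.2553] yaw 63.3 F [ 0.9  0.  -0.6] j6 -1.22 w 0.364
shift [-0.037 -0.007  4.612] turn [-0.001 -0.004  0.003]
```

View pics/w4.png

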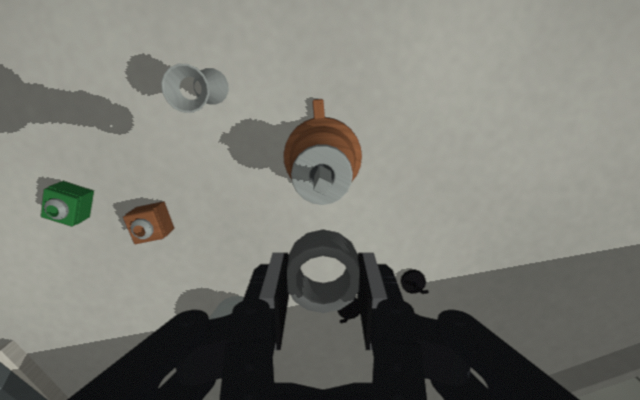

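```bash
python3 hand.py w4 .0175 -.0095; python3 -c "
from h import *
d=np.load('w4.npz');K,M,D=d['K'],d['M'],d['D'];P=cloud(K,M,D)
t=(abs(P[...,2]-.0885)<.003)&(np.hypot(P[...,0]-.511,P[...,1]-.013)<.035)
cs,_=cv2.findContours(t.astype(np.uint8),0,1);c=max(cs,key=cv2.contourArea);w=np.array([plane(K,M,p[0],.088)[:2] for p in c],np.float32);print(np.median(P[t][:,2]),cv2.minEnclosingCircle(w),cv2.fitEllipse(w))"
```

```text
n 6353 z pct [-0.0419 -0.0381 -0.0095  0.0019  0.006 ]
-0.0095 1845.5 ((0.0011626513442024589, 0.00028866803040727973), 0.011677705682814121) ((0.0012075032573193312, 0.00023164509912021458), (0.02187204547226429, 0.022746309638023376), 174.8838653564453) ((0.0011544544249773026, 3.37548553943634e-05), (0.02263716422021389, 0.022495612502098083), 44.047054290771484)
-0.0095 4060.0 ((0.0007161985849961638, -0.00011903238919330761), 0.020767830312252045) ((0.0010371376993134618, 0.00024212666903622448), (0.033802829682826996, 0.03537276014685631), 13.16167163848877) ((0.0012463899329304695, 0.0009808652102947235), (0.0352574959397316, 0.034325700253248215), 83.95320892333984)
0.08792965855625343 ((0.5110098719596863, 0.012396281585097313), 0.027862144634127617) ((0.5111003518104553, 0.012401022017002106), (0.05424449220299721, 0.054296743124723434), 136.83367919921875)
```

jog_arm(
  targets=[
    [[-0.08,-0.02,2],[0,0,0],15],
    [[-0.08,-0.02,3.8],[0,0,0],15],
    [[-0.08,-0.02,4.7],[0,0,0],15],
    [[-0.08,-0.02,4.7],[0,0,0],15],
    [[-0.08,-0.02,5.1],[0,0,0],15],
    [[-0.08,-0.02,5.5],[0,0,0],15],
    [[-0.08,-0.02,5.9],[0,0,0],15],
    [[-0.08,-0.02,6.1],[0,0,0],15],
  ],
)

```text
time: 12.48
tool_pos: [0.5114, 0.0117, 0.1023]
tool_rot: [-0.0, 0.231, 0.973, -0.0]
contact_force: [-0.4, 0.1, -0.1]
gripper_width: 0.362
grasp_force: 59.6
```

jog_arm(
  targets=[
    [[0,0,0.08],[0,0,0],15],
    [[0,0,0.08],[0,0,0],15],
  ],
)

```text
time: 12.72
tool_pos: [0.5118, 0.0117, 0.1011]
tool_rot: [0.0, 0.231, 0.973, 0.0]
contact_force: [0.5, -0.4, 0.3]
gripper_width: 0.362
grasp_force: 59.6
```

jog_arm(
  targets=[
    [[0,0,0.1],[0,0,0],15],
    [[0,0,0.1],[0,0,0],15],
  ],
)

```text
time: 12.98
tool_pos: [0.5117, 0.0117, 0.0985]
tool_rot: [-0.0, 0.231, 0.973, 0.0]
contact_force: [-0.4, -0.4, -0.3]
gripper_width: 0.362
grasp_force: 59.6
```

jog_arm(
  targets=[
    [[0,0,0.06],[0,0,0],15],
    [[0,0,0.06],[0,0,0],15],
  ],
)

```text
time: 13.22
tool_pos: [0.5116, 0.0117, 0.0969]
tool_rot: [-0.0, 0.231, 0.973, -0.0]
contact_force: [0.9, -0.4, -0.4]
gripper_width: 0.361
grasp_force: 59.6
```

jog_arm(
  targets=[
    [[0,0,0.05],[0,0,0],15],
    [[0,0,0.05],[0,0,0],15],
  ],
)

```text
time: 13.48
tool_pos: [0.5119, 0.0117, 0.0962]
tool_rot: [0.0, 0.231, 0.973, 0.0]
contact_force: [-0.1, 0.5, 1.8]
gripper_width: 0.361
grasp_force: 59.8
```

jog_arm(
  targets=[
    [[0,0,0],[0,0,0],60],
    [[0,0,0],[0,0,0],90],
    [[0,0,0],[0,0,0],90],
    [[0,0,-1],[0,0,0],90],
    [[0,0,-2.5],[0,0,0],90],
    [[0,0,-4],[0,0,0],90],
    [[0,0,-4],[0,0,0],90],
  ],
)

```text
time: 14.35
tool_pos: [0.5141, 0.0114, 0.2]
tool_rot: [0.004, 0.231, 0.973, 0.0]
contact_force: [-0.1, -0.1, -1.1]
gripper_width: 0.902
grasp_force: 0.0
```

```bash
python3 -c "
from h import *
go((.4879,-.1983,.19),63.3)"
```

```text
t 14.35 cur [0.5141 0.0114 0.2   ] yaw 63.3 F [-0.1 -0.1 -1.1] j6 -1.23 w 0.902
shift [-2.838 -7.963  0.401] turn [ 0.019  0.052 -0.006]
```

jog_arm(
  targets=[
    [[-0.7,-2,0],[0,0,0],90],
    [[-1.4,-4,0],[0,0,0],90],
    [[-2.1,-6,0.2],[0,0,0],90],
    [[-2.84,-7.96,0.4],[0,0,0],90],
    [[-2.84,-7.96,0.4],[0,0,0],90],
    [[-2.84,-7.96,0.4],[0,0,0],90],
    [[-2.84,-7.96,0.4],[0,0,0],90],
  ],
)

```text
time: 15.22
tool_pos: [0.4857, -0.1967, 0.1855]
tool_rot: [-0.0, 0.23, 0.973, 0.0]
contact_force: [0.7, 0.4, -0.1]
gripper_width: 0.895
grasp_force: 0.0
```

```bash
python3 look.py w5; python3 -c "
from h import *
d=np.load('w5.npz');K,M,D=d['K'],d['M'],d['D'];P=cloud(K,M,D)
for z in (.031,):
  t=(abs(P[...,2]-.0315)<.0035)&(np.hypot(P[...,0]-.488,P[...,1]+.198)<.032)
  t=cv2.morphologyEx(t.astype(np.uint8),cv2.MORPH_CLOSE,np.ones((3,3)))
  cs,_=cv2.findContours(t,0,1);c=max(cs,key=cv2.contourArea);w=np.array([plane(K,M,p[0],.032)[:2] for p in c],np.float32);print(np.median(P[t>0][:,2]),cv2.minAreaRect(w))
go((.4879,-.1983,.19),63.3)"
```

```text
[ 0.48570029 -0.19674832  0.18546432]
(0.49, -0.203, 0.05) ztop 0.0401 minrect ((0.4873237907886505, -0.2005605697631836), (0.022057920694351196, 0.022057371214032173), 63.318016052246094) circle ((0.4872519075870514, -0.2002922147512436), 0.011660040356218815) ell ((0.4875643849372864, -0.20038855075836182), (0.021667202934622765, 0.022144697606563568), 102.1048812866211)
(0.514, 0.0095, 0.13) ztop 0.1058 minrect ((0.5086698532104492, -0.0008424995467066765), (0.014060898683965206, 0.03246269002556801), 79.28996276855469) circle ((0.5099234580993652, 0.005785491317510605), 0.016333846375346184) ell ((0.5088977217674255, 0.0014860564842820168), (0.016846107318997383, 0.02909129671752453), 81.39138793945312)
0.03226235640296243 ((0.48778530955314636, -0.20067450404167175), (0.03581889718770981, 0.0365336537361145), 75.28839111328125)
t 15.28 cur [ 0.4858 -0.1967  0.1857] yaw 63.4 F [-0.1 -0.5 -0. ] j6 -1.63 w 0.898
shift [-0.102 -0.018 -0.174] turn [ 0.001 -0.001  0.008]
```

View pics/w5.png

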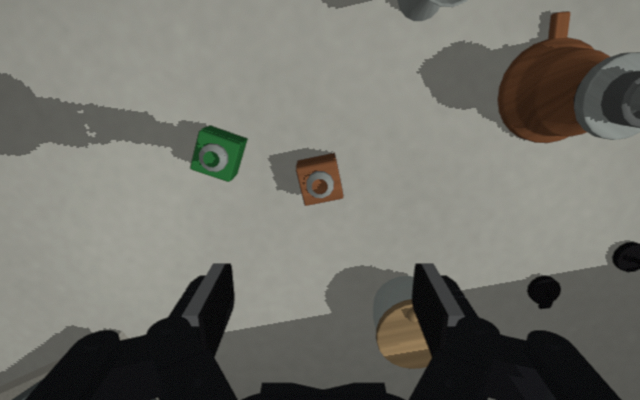

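```bash
python3 -c "
from h import *
go((.4876,-.2005,.004),75.3)"
```

```text
t 15.28 cur [ 0.4858 -0.1967  0.1857] yaw 63.4 F [-0.1 -0.5 -0. ] j6 -1.63 w 0.898
shift [-0.132 -0.103  7.266] turn [ 1.000e-03 -1.000e-03 -1.492e+00]
```

jog_arm(
  targets=[
    [[-0.13,-0.1,2],[0,0,-1],70],
    [[-0.13,-0.1,4],[0,0,-1.49],70],
    [[-0.13,-0.1,5.5],[0,0,-1.49],70],
    [[-0.13,-0.1,6.8],[0,0,-1.49],70],
    [[-0.13,-0.1,7.25],[0,0,-1.49],70],
    [[-0.13,-0.1,7.25],[0,0,-1.49],50],
    [[-0.13,-0.1,7.25],[0,0,-1.49],20],
    [[-0.13,-0.1,7.25],[0,0,-1.49],20],
  ],
)

```text
time: 16.27
tool_pos: [0.4884, -0.2022, 0.0061]
tool_rot: [0.001, 0.129, 0.992, -0.001]
contact_force: [-0.3, 0.4, -0.1]
gripper_width: 0.411
grasp_force: 60.5
```

jog_arm(
  targets=[
    [[0,0,0],[0,0,0],20],
    [[0,0,0],[0,0,0],20],
    [[0,0,0],[0,0,0],20],
  ],
)

```text
time: 16.65
tool_pos: [0.4883, -0.2022, 0.0059]
tool_rot: [0.001, 0.129, 0.992, -0.0]
contact_force: [-0.9, 1.5, 6.5]
gripper_width: 0.415
grasp_force: 61.4
```

```bash
python3 -c "
from h import *
go((.5111,.0131,.255),35.6)"
```

```text
t 16.65 cur [ 0.4883 -0.2022  0.0059] yaw 75.2 F [-0.9  1.5  6.5] j6 -1.85 w 0.415
shift [ 1.304  8.554 -9.971] turn [2.000e-03 1.400e-02 4.946e+00]
```

jog_arm(
  targets=[
    [[0,0,-1],[0,0,0],20],
    [[0,0,-3],[0,0,0],20],
    [[0,0,-5.3],[0,0,0],20],
    [[0.3,2,-7.5],[0,0,1],20],
    [[0.6,4,-9.3],[0,0,2],20],
    [[0.9,6,-9.95],[0,0,3],20],
    [[1.2,8,-9.95],[0,0,4],20],
    [[1.3,8.55,-9.95],[0,0,4.95],20],
  ],
)

```text
time: 17.65
tool_pos: [0.5106, 0.016, 0.2538]
tool_rot: [0.0, 0.458, 0.889, 0.0]
contact_force: [-0.9, 0.6, -1.0]
gripper_width: 0.414
grasp_force: 60.7
```

jog_arm(
  targets=[
    [[0,0,0],[0,0,0],20],
    [[0,0,0],[0,0,0],20],
    [[0,0,0],[0,0,0],20],
    [[0,0,0],[0,0,0],20],
  ],
)

```text
time: 18.15
tool_pos: [0.5106, 0.0125, 0.2531]
tool_rot: [-0.0, 0.458, 0.889, -0.0]
contact_force: [0.3, 0.1, -0.1]
gripper_width: 0.411
grasp_force: 60.7
```

```bash
python3 look.py w6; python3 hand.py w6 .02 -.0335; python3 hand.py w6 .02 -.026; python3 -c "
from h import *
go((.5111,.0131,.16),35.6)"
```

```text
[0.51059711 0.01249475 0.2531462 ]
(0.514, 0.0095, 0.13) ztop 0.1202 minrect ((0.5111453533172607, 0.013810086995363235), (0.011407623067498207, 0.01266590878367424), 35.506141662597656) circle ((0.5110829472541809, 0.013253776356577873), 0.008022272028028965) ell ((0.5112835764884949, 0.013419332914054394), (0.013159026391804218, 0.01402445137500763), 35.20668411254883)
n 11808 z pct [-0.0397 -0.0344 -0.0264 -0.0089  0.0023]
-0.0335 979.0 ((-0.0009210649877786636, -5.054404027760029e-05), 0.007452268619090319) ((-0.0008329825941473246, 7.598474621772766e-05), (0.014154819771647453, 0.014245783910155296), 89.64010620117188) ((-0.0008538239635527134, 2.2884458303451538e-05), (0.014196999371051788, 0.014354811981320381), 47.51802444458008)
-0.0335 2174.0 ((0.0021256040781736374, 5.260927082417766e-06), 0.011335066519677639) ((0.001834443653933704, 6.189142732182518e-05), (0.020887713879346848, 0.021293746307492256), 20.824316024780273) ((0.0020605996251106262, 5.743280053138733e-05), (0.02158515155315399, 0.021736323833465576), 75.58451080322266)
n 11808 z pct [-0.0397 -0.0344 -0.0264 -0.0089  0.0023]
-0.026 2795.5 ((-0.002576647326350212, 0.00021610356634482741), 0.013451156206429005) ((-0.0026037280913442373, 8.598640852142125e-05), (0.02467312291264534, 0.025849726051092148), 91.18266296386719) ((-0.0025324542075395584, 0.0001044832170009613), (0.025345783680677414, 0.025410134345293045), 45.80290222167969)
-0.026 7338.0 ((0.0006930488743819296, 7.768128125462681e-05), 0.024636702612042427) ((0.0011249787639826536, 6.435428804252297e-05), (0.04135066643357277, 0.04256215691566467), 1.353593111038208) ((0.0013676062226295471, 7.523596286773682e-05), (0.03655261918902397, 0.04048805683851242), 0.03763457387685776)
t 18.2 cur [0.5106 0.0126 0.2532] yaw 35.5 F [-0.3  0.2 -0.6] j6 -0.74 w 0.406
shift [0.004 0.026 3.728] turn [-0.001 -0.001 -0.009]
```

View pics/w6.png

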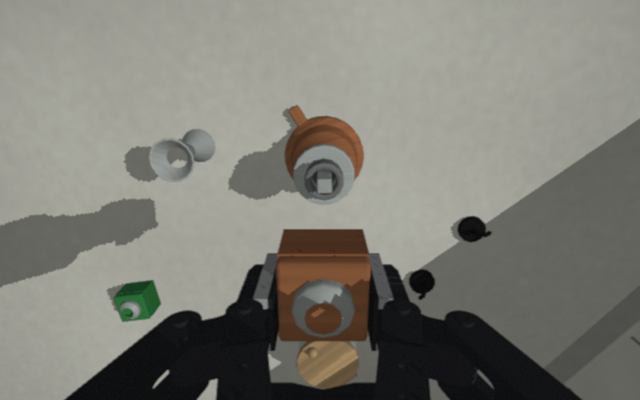

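```bash
sed 's/<.0025/<.001/' hand.py > hand2.py; python3 hand2.py w6 .0195 -.0264;python3 hand2.py w6 .0195 -.0344
```

```text
n 11630 z pct [-0.0396 -0.0342 -0.0264 -0.0087  0.0024]
-0.0264 2900.0 ((-0.0020316464360803366, 0.00032812502468004823), 0.013656949624419212) ((-0.0019675246439874172, 9.998050518333912e-05), (0.02475898526608944, 0.026472708210349083), 93.23204040527344) ((-0.0018813032656908035, 0.00014198850840330124), (0.02670503407716751, 0.024765510112047195), 15.22115707397461)
-0.0264 6877.0 ((0.0008172169327735901, 4.785135388374329e-06), 0.02449069730937481) ((0.0008068126626312733, -1.4185643522068858e-05), (0.03988958150148392, 0.04201493039727211), 2.4633915424346924) ((0.0010270792990922928, 8.480623364448547e-05), (0.035186368972063065, 0.038700543344020844), 0.03762388974428177)
n 11630 z pct [-0.0396 -0.0342 -0.0264 -0.0087  0.0024]
-0.0344 14.5 ((0.010036960244178772, 0.01838601566851139), 0.002203967422246933) ((0.010278824716806412, 0.01825711876153946), (0.0018432410433888435, 0.0041440618224442005), 99.62154388427734) ((0.010036977007985115, 0.018351620063185692), (0.003723733127117157, 0.002109544351696968), 0.032647162675857544)
-0.0344 244.5 ((0.001063826959580183, 0.00028510470292530954), 0.008829713799059391) ((0.0006235238397493958, 0.00012745818821713328), (0.015139556489884853, 0.015668487176299095), 39.3765869140625) ((0.001557404873892665, 0.0004930160939693451), (0.014770685695111752, 0.016608446836471558), 21.232866287231445)
```

jog_arm(
  targets=[
    [[-0.03,0.03,2],[0,0,0],20],
    [[-0.03,0.03,3.8],[0,0,0],20],
    [[-0.03,0.03,4.7],[0,0,0],20],
    [[-0.03,0.03,4.9],[0,0,0],20],
    [[-0.03,0.03,4.9],[0,0,0],20],
    [[-0.03,0.03,4.9],[0,0,0],20],
    [[-0.03,0.03,4.9],[0,0,0],20],
  ],
)

```text
time: 19.08
tool_pos: [0.5126, 0.013, 0.1322]
tool_rot: [0.001, 0.457, 0.889, 0.0]
contact_force: [-0.1, -0.4, -0.7]
gripper_width: 0.411
grasp_force: 60.8
```

```bash
python3 -c "
from h import *
go((.5117,.0126,.1256),35.5)
im,D=grab_frame('wrist')
go((.5117,.0126,.1256),35.5)"
```

```text
t 19.07 cur [0.5126 0.013  0.1322] yaw 35.6 F [-0.1 -0.4 -0.7] j6 -0.74 w 0.411
shift [ 0.008 -0.038  0.265] turn [0.013 0.012 0.009]
t 19.12 cur [0.5124 0.013  0.132 ] yaw 35.6 F [0.6 0.1 0.1] j6 -0.74 w 0.412
shift [ 0.003 -0.032  0.254] turn [0.01  0.01  0.009]
```

jog_arm(
  targets=[
    [[0,-0.03,0.1],[0,0,0],20],
    [[0,-0.03,0.2],[0,0,0],20],
    [[0,-0.03,0.26],[0,0,0],20],
    [[0,-0.03,0.26],[0,0,0],20],
  ],
)

```text
time: 19.62
tool_pos: [0.5109, 0.0127, 0.124]
tool_rot: [-0.0, 0.457, 0.889, -0.0]
contact_force: [0.2, 0.4, -0.1]
gripper_width: 0.412
grasp_force: 60.8
```

jog_arm(
  targets=[
    [[0,0,0.06],[0,0,0],20],
    [[0,0,0.06],[0,0,0],20],
  ],
)

```text
time: 19.88
tool_pos: [0.511, 0.0127, 0.1227]
tool_rot: [-0.0, 0.457, 0.889, -0.0]
contact_force: [1.0, 0.4, -2.0]
gripper_width: 0.412
grasp_force: 60.8
```

jog_arm(
  targets=[
    [[0,0,0.05],[0,0,0],20],
    [[0,0,0.1],[0,0,0],20],
    [[0,0,0.1],[0,0,0],20],
  ],
)

```text
time: 20.25
tool_pos: [0.511, 0.0127, 0.1201]
tool_rot: [-0.0, 0.457, 0.889, -0.0]
contact_force: [0.7, 0.3, -0.9]
gripper_width: 0.412
grasp_force: 60.8
```

jog_arm(
  targets=[
    [[0,0,0.06],[0,0,0],20],
    [[0,0,0.12],[0,0,0],20],
    [[0,0,0.12],[0,0,0],20],
  ],
)

```text
time: 20.62
tool_pos: [0.511, 0.0127, 0.1171]
tool_rot: [-0.0, 0.457, 0.889, -0.0]
contact_force: [0.0, -0.2, -0.1]
gripper_width: 0.409
grasp_force: 60.8
```

jog_arm(
  targets=[
    [[0,0,0.08],[0,0,0],20],
    [[0,0,0.16],[0,0,0],20],
    [[0,0,0.2],[0,0,0],20],
    [[0,0,0.2],[0,0,0],20],
  ],
)

```text
time: 21.12
tool_pos: [0.511, 0.0127, 0.1121]
tool_rot: [-0.0, 0.457, 0.889, -0.0]
contact_force: [0.7, -0.1, -0.3]
gripper_width: 0.408
grasp_force: 60.8
```

jog_arm(
  targets=[
    [[0,0,0.06],[0,0,0],20],
    [[0,0,0.06],[0,0,0],20],
  ],
)

```text
time: 21.38
tool_pos: [0.5113, 0.0126, 0.1111]
tool_rot: [0.0, 0.457, 0.889, 0.0]
contact_force: [-1.0, -0.6, 1.6]
gripper_width: 0.41
grasp_force: 61.0
```

Contact with the stack came where expected (TCP z ≈ 0.1112). Next I press the seat down in small steps.

jog_arm(
  targets=[
    [[0,0,0.05],[0,0,0],20],
    [[0,0,0.05],[0,0,0],20],
  ],
)

```text
time: 21.62
tool_pos: [0.5113, 0.0126, 0.1101]
tool_rot: [0.0, 0.457, 0.889, 0.0]
contact_force: [-2.0, -0.9, 4.1]
gripper_width: 0.412
grasp_force: 61.3
```

jog_arm(
  targets=[
    [[0,0,0.05],[0,0,0],20],
    [[0,0,0.05],[0,0,0],20],
  ],
)

```text
time: 21.88
tool_pos: [0.5113, 0.0126, 0.1084]
tool_rot: [0.0, 0.457, 0.889, 0.0]
contact_force: [-0.9, 0.9, 3.5]
gripper_width: 0.406
grasp_force: 61.4
```

jog_arm(
  targets=[
    [[0,0,0.05],[0,0,0],20],
    [[0,0,0.05],[0,0,0],20],
  ],
)

```text
time: 22.12
tool_pos: [0.5114, 0.0126, 0.1078]
tool_rot: [0.0, 0.457, 0.889, 0.0]
contact_force: [-2.8, 0.1, 7.5]
gripper_width: 0.408
grasp_force: 61.9
```

jog_arm(
  targets=[
    [[0,0,0.04],[0,0,0],20],
    [[0,0,0.04],[0,0,0],20],
  ],
)

```text
time: 22.38
tool_pos: [0.5115, 0.0126, 0.1078]
tool_rot: [0.0, 0.457, 0.889, -0.0]
contact_force: [-6.2, -0.2, 12.7]
gripper_width: 0.406
grasp_force: 62.5
```

jog_arm(
  targets=[
    [[0,0,0.04],[0,0,0],20],
    [[0,0,0.04],[0,0,0],20],
  ],
)

```text
time: 22.62
tool_pos: [0.5116, 0.0125, 0.1077]
tool_rot: [0.0, 0.457, 0.889, -0.0]
contact_force: [-7.5, 0.0, 18.5]
gripper_width: 0.41
grasp_force: 63.1
```

The force climbs to 18.5 N while z stays at 0.1077, against 0.1076 expected, so the seat is home. I ease off and release.

jog_arm(
  targets=[
    [[0,0,-0.09],[0,0,0],20],
    [[0,0,-0.09],[0,0,0],55],
    [[0,0,-0.09],[0,0,0],80],
    [[0,0,-0.09],[0,0,0],80],
    [[0,0,-1],[0,0,0],80],
    [[0,0,-2.5],[0,0,0],80],
    [[0,0,-4.5],[0,0,0],80],
    [[0,0,-5.5],[0,0,0],80],
  ],
)

```text
time: 23.62
tool_pos: [0.5122, 0.0126, 0.2457]
tool_rot: [0.002, 0.457, 0.889, 0.001]
contact_force: [0.5, -0.2, 0.1]
gripper_width: 0.798
grasp_force: 0.0
```

jog_arm(
  targets=[
    [[0,0,0],[0,0,0],80],
    [[0,0,0],[0,0,0],80],
    [[0,0,0],[0,0,0],80],
  ],
)

```text
time: 24.0
tool_pos: [0.5101, 0.0128, 0.2401]
tool_rot: [-0.002, 0.457, 0.889, -0.001]
contact_force: [-0.4, 0.4, -1.2]
gripper_width: 0.798
grasp_force: 0.0
```

```bash
python3 - <<'E'
from h import *
for n in ['wrist','side','scene']:
    st=state(); im,D=grab_frame(n); K,M=cam(n,st); P=cloud(K,M,D)
    m=(D>0)&(np.hypot(P[...,0]-.5115,P[...,1]-.0115)<.03)&(P[...,2]<.16)&(P[...,2]>.02)
    z=P[m][:,2]; hs,e=np.histogram(z,np.arange(.075,.155,.002)); print(n,z.max().round(4),[(round(float(b),3),int(h)) for b,h in zip(e,hs) if h>25])
    if n=='side': cv2.imwrite('pics/end.png',cv2.resize(im[150:350,200:440,::-1],(720,600)))
print(state()['tool_pos'])
E
```

```text
wrist 0.1435 [(0.077, 26), (0.081, 70), (0.083, 807), (0.085, 127), (0.103, 36), (0.109, 36), (0.113, 32), (0.115, 26), (0.117, 26), (0.119, 41), (0.123, 40), (0.125, 45), (0.129, 33), (0.131, 133), (0.133, 1404), (0.135, 187), (0.137, 132), (0.139, 238), (0.141, 128)]
side 0.1448 [(0.079, 26), (0.081, 38), (0.083, 114), (0.085, 75), (0.109, 31), (0.119, 26), (0.125, 26), (0.131, 27), (0.133, 105), (0.135, 57)]
scene 0.1408 [(0.079, 65), (0.081, 103), (0.129, 51), (0.131, 106)]
[0.51054658 0.01269754 0.24118314]
```

View pics/end.png

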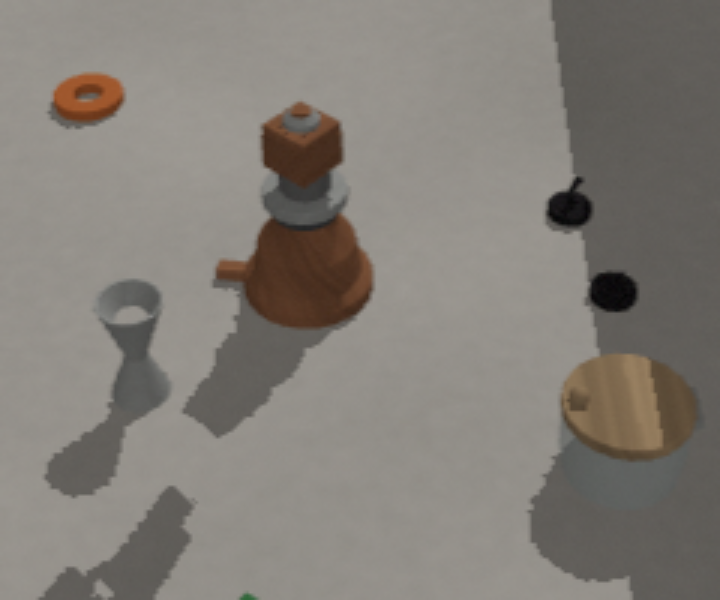

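The final picture shows ring, collar and cap stacked on the mill. The cap top is at 134 mm and the ring top at 84 mm, which is the fully home height. The jigger, cellar and hooks stand clear of the stack.

```bash
python3 -c "
from plant import *
print(job_done())"
```

```text
the job is handed in; nothing more can be done
None
```

The salt mill is back together: ring, collar and cap are on in that order and the seat is fully home (cap top at 134 mm). The highest vertical push I read was 18.5 N, the bystanders were left alone, and I handed the job in after about 24 s. I lined the cap up with the spindle from the camera view, so it dropped on the first try without being turned by feel.

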